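Switch on the ink batching bench in order

ROBOT

A 6-joint arm with a two-finger parallel gripper is mounted at the origin on the work surface. World frame = base frame: x ahead of the robot, y to its left, z up, the work surface at z = 0. Lengths are in mm, angles in degrees, forces in N, time in s.
With the tool pointing down it reaches from about 300 to 775 mm from the base axis. Payload 14.6 kg.
Tool frame: the origin (TCP) lies at the very end of the fingers, on their centre line; the grasp point (between the pads) lies 19 mm behind it; y points along the fingers, z is the direction in which the jaws open and shut, and the axes are right-handed (so a half turn about y gives the same grasp; the last joint's range is limited). The gripper opens to 94 mm and grips with 3 to 60 N. Pads are 16 mm wide; open, the fingers measure 119 mm over their backs; the gripper's body (75 mm by 177 mm) begins 78 mm behind the grasp point.
Start: joints at [61.673, 17.183, 87.147, -0, 75.671, -3.816], TCP at [228.175, 500.425, 205.446] pointing down, gripper open.
Joint ranges: [-173.82, 173.82], [-45.26, 126.66], [13.44, 144.39], [-59.66, 239.66], [0, 175.72], [-146.38, 146.38]. Speed limits (degrees/s): [127.2, 127.2, 147.25, 180, 180, 180].

INTERFACE

Orientations are given as [roll, pitch, yaw] about the fixed x, y, z axes, in that order (R = Rz(yaw) Ry(pitch) Rx(roll)).
In Python, from plant import robot gives the robot as it stands. Calls block until the motion is done:
- robot.goto(position, orientation): joint-space move of the TCP to a pose.
- robot.move_linear(position, rate=150, frame=None, f_stop=None): straight line of the TCP; frame=None keeps the orientation; rate is the mean speed in mm/s. With f_stop (N) it stops when the force on the tool has changed by that much, and returns True; else False.
- robot.goto_joints(angles): joint-space move.
- robot.gripper_to(opening, effort=None): opening from 0.0 (shut) to 1.0 (fully open); effort is the grip in N (None keeps the last); returns when the fingers have stopped.
- robot.sleep(seconds).
- robot.ik(position, orientation): joint angles nearest the present ones, or None.
- robot.grab_frame(name): name is "scene" or "top" or "wrist"; returns a dict with "image" (384x512x3 uint8, red, green, blue), "range_z" (384x512 float32, mm along the optical axis (not along the pixel's ray), 0 where there is no reading), "K" (3x3 intrinsics, pixels), "R" (3x3) and "t" (3): a world point X has camera coordinates R X + t; the wrist camera has in their place "hand_eye" (4x4, takes a point from camera to tool coordinates, whose origin is the TCP and whose axes are the tool frame's). Camera axes: x right, y down, z forward; pixel columns grow to the right and rows downward; lengths in mm; the calibration is good to about 2 mm. A picture is of the moment at which its call begins: read the wrist's pose just before it.
A pose or a line that the arm cannot do raises robot.PlanningError and nothing moves.
- robot.close_job(): hands the job in, once; it reports no verdict.
Readings, each from a call of its own:
- robot.current_clock(): time.
- robot.current_qpos(): joint angles.
- robot.current_joint_velocities(): joint speeds.
- robot.current_joint_efforts(): joint torques, N m.
- robot.current_position(): TCP position.
- robot.current_tcp_rot(): TCP orientation.
- robot.current_ft_force(): force on the tool from outside, world axes, zero at the start.
- robot.current_torque(): the same for the moment, N m.
- robot.current_finger_gap(): opening from 0.0 (shut) to 1.0 (fully open).
Only numpy, scipy, OpenCV 4.12 (cv2) and the standard library are available. Lean on these libraries where they do the work, as an engineer would, in place of code of your own. Each camera call takes 0.05 s, during which the arm holds its last target. There are 200 camera calls.

TASK

Get the ink batching bench running: with a fingertip, lightly tap the push key on the balance (square steel pan), then the one on the magnetic stirrer (round white plate), then the one on the dosing pump (tall box with a roller head on its side), pressing each key down until it stays down, strictly in that order. Grasp, lift or shove nothing: the three units, the beaker on the stirrer, the bottles and the blue bin stay where they stand.

Things in the scene. Friction and masses are not known exactly. Their poses are not given: they have to be found in the camera images.
- balance: Bench balance, white housing 160 (x) x 130 (y) x 36 mm high, loose on rubber feet, 1.6 kg, square steel pan 98 x 110 mm on its rear half (pan top 46 mm up). Origin at the centre of its underside, x to its rear, y to its left, z up. Round black push key (24 mm across, aluminium collar) at its front left: x -55, y +38 mm.
- balance_key_top (a point): Centre of the top face of the balance's key; 50 mm above the table when up. It goes down with the key.
- balance_key (a joint): Key travel in m: 0 = up (off), 0.005 = fully down and on; it yields to about 3 N, and stays down by itself when let go (pressing again does not raise it). The cap on it is sprung, 1.5 N per mm for up to 6 mm more: on a key at 0, a fingertip 9 mm below the key top's starting height has put it fully down and feels about 6 N. Up, the cap stands 14 mm above the housing.
- stirrer: Magnetic stirrer, grey housing 160 (x) x 130 (y) x 50 mm high, loose on rubber feet, 1.8 kg, round white plate 108 mm across on its rear part (top 56 mm up), under the beaker; a low aluminium dial (not used) at its front right. Origin at the centre of its underside, x to its rear, y to its left, z up. Round black push key (24 mm across, aluminium collar) at its front left: x -58, y +38 mm.
- stirrer_key_top (a point): Centre of the top face of the stirrer's key; 64 mm above the table when up. It goes down with the key.
- stirrer_key (a joint): Key travel in m: 0 = up (off), 0.005 = fully down and on; it yields to about 3 N, and stays down by itself when let go (pressing again does not raise it). The cap on it is sprung, 1.5 N per mm for up to 6 mm more: on a key at 0, a fingertip 9 mm below the key top's starting height has put it fully down and feels about 6 N. Up, the cap stands 14 mm above the housing.
- pump: Dosing pump, tall white housing 150 (x) x 100 (y) x 108 mm high, loose on rubber feet, 2.4 kg, with a round roller head 76 mm across sticking out 30 mm from its left side and a grille on the top. Origin at the underside, 16 mm left of the housing's centre; x to its rear, y to its left, z up. Round black push key (24 mm across, aluminium collar) on the front of the top: x -50, y -16 mm.
- pump_key_top (a point): Centre of the top face of the pump's key; 122 mm above the table when up. It goes down with the key.
- pump_key (a joint): Key travel in m: 0 = up (off), 0.005 = fully down and on; it yields to about 3 N, and stays down by itself when let go (pressing again does not raise it). The cap on it is sprung, 1.5 N per mm for up to 6 mm more: on a key at 0, a fingertip 9 mm below the key top's starting height has put it fully down and feels about 6 N. Up, the cap stands 14 mm above the housing.
- beaker: Bystander: open steel beaker, 60 mm across, 55 mm high, 0.12 kg, standing loose on the stirrer's plate. Origin at the centre of its underside.
- ink_bottle: Bystander: glass ink bottle, 72 mm across, 156 mm high with its black stopper, half full and dark. Origin at the centre of its underside.
- sample_bottle: Bystander: small white plastic bottle, 34 mm across, 65 mm high, 0.05 kg. Origin at the centre of its underside.
- blue_bin: Bystander: open blue plastic bin 110 (x) x 160 (y) x 80 mm high. Origin at the centre of its underside.
Things that resemble listed ones, but are neither listed nor needed, are in the scene too. Of the things that look like the pump, the middle-sized one is meant.

How it is judged (in metres and radians):
On the way, in this order (a step that is already met when the one before it is completed fails the run):
1. the balance's key is pushed down, the others still up (value of joint balance_key above 0.0035 m and value of joint each of stirrer_key, pump_key below 0.0015 m), for 0.1 s.
2. the stirrer's key is pushed down (value of joint stirrer_key above 0.0035 m and value of joint pump_key below 0.0015 m), for 0.1 s.
3. the pump's key is pushed down (value of joint pump_key above 0.0035 m), for 0.1 s.
At the end, for the whole second after the job is handed in: All three keys are down (more than 3.5 mm of their 5 mm) after having been pressed in the order balance, stirrer, pump; the units stand within 15 mm and the beaker, bottles and bin within 20 mm of where they began, upright and at rest (value of joint each of balance_key, stirrer_key, pump_key above 0.0035 m and distance of each of balance, stirrer, pump from where it was at the start of the episode below 0.015 m and distance of each of ink_bottle, sample_bottle, beaker, blue_bin from where it was at the start of the episode below 0.02 m and angle between each of ink_bottle, sample_bottle, beaker, blue_bin's own z axis and vertical below 0.15 rad and linear speed of each of balance, stirrer, pump, ink_bottle, sample_bottle, beaker, blue_bin below 0.02 m/s); the robot touches nothing.
It fails at once if a key is pressed (1.5 mm) before the one ahead of it is down (3.5 mm) ((value of joint stirrer_key above 0.0015 m and value of joint balance_key below 0.0035 m) or (value of joint pump_key above 0.0015 m and value of joint stirrer_key below 0.0035 m)).
It fails at once if a unit is pressed or shoved with more than 25 N (contact force between any of the fingers, the arm and balance above 25 N or contact force between any of the fingers, the arm and stirrer above 25 N or contact force between any of the fingers, the arm and pump above 25 N).
It fails at once if a unit is shoved, lifted or carried (15 mm) (distance of any of balance, stirrer, pump from where it was at the start of the episode above 0.015 m).
It fails at once if the beaker, a bottle or the bin is displaced, lifted (20 mm) or tipped (distance of any of ink_bottle, sample_bottle, beaker, blue_bin from where it was at the start of the episode above 0.02 m or angle between any of ink_bottle, sample_bottle, beaker, blue_bin's own z axis and vertical above 0.3 rad).
It also fails if it takes over 54 s, if anything falls off the work surface, if the arm or the gripper's body presses on something with over 40 N, if the wrist force passes 120 N, or if a joint passes its speed limit or range.

## Working session

There is one attempt and no reset: what is moved stays moved. The work goes in short steps, each a Python script; the robot and the scene stay as the last script left them, time stands still between calls to the robot, and variables do not carry over. Pictures are saved under pics/ and viewed, about 8 in all and at most 12, crops included, and the job is handed in when it is done.

```bash
mkdir -p pics; python3 - <<'E'
from plant import robot
import cv2,numpy as np
for n in("scene","top"):
    f=robot.grab_frame(n); cv2.imwrite(f"pics/{n}0.png",cv2.resize(f["image"][:,:,::-1],(800,600)))
    np.savez(f"{n}0.npz",**f); print(n,f["K"].tolist(),f["R"].round(3).tolist(),f["t"],(f["range_z"]>0).mean())
print(robot.current_clock(),robot.current_tcp_rot(),robot.current_position())
E
```

```text
scene [[381.7494165429224, 0.0, 259.04705071621214], [0.0, 381.7494165429224, 194.9417120627385], [0.0, 0.0, 1.0]] [[-0.655, 0.756, 0.005], [0.461, 0.405, -0.79], [-0.599, -0.515, -0.614]] [ 271.61327729 -180.64275041 1241.04801602] 0.9959004720052084
top [[485.6099678709344, 0.0, 251.49649809659894], [0.0, 485.6099678709344, 193.33492949060755], [0.0, 0.0, 1.0]] [[0.023, -1.0, 0.002], [-0.977, -0.023, -0.211], [0.211, 0.003, -0.978]] [  52.97601592  521.43107355 1336.80123313] 0.9958038330078125
0.1 [-9.00579916e+01  2.94000406e-03 -2.45073495e+01] [228.06004243 500.23325346 204.9474436 ]
```

View pics/top0.png

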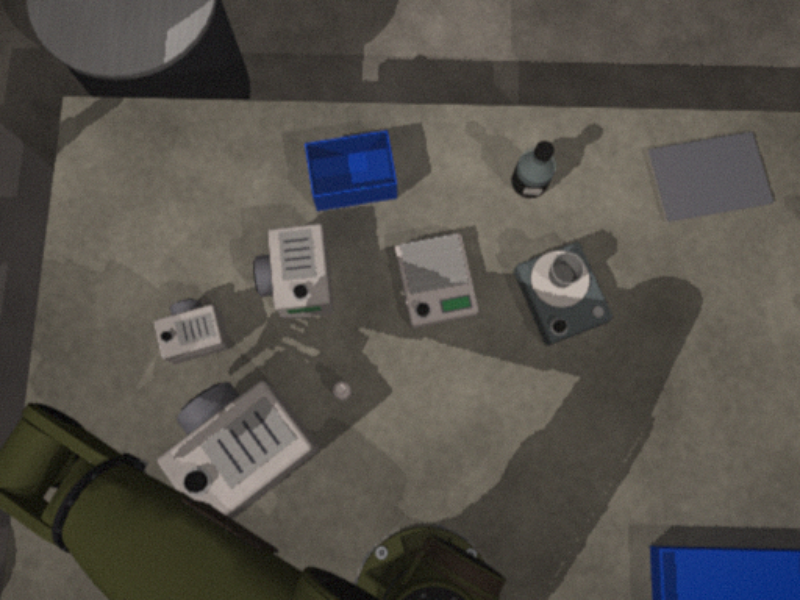

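View pics/scene0.png

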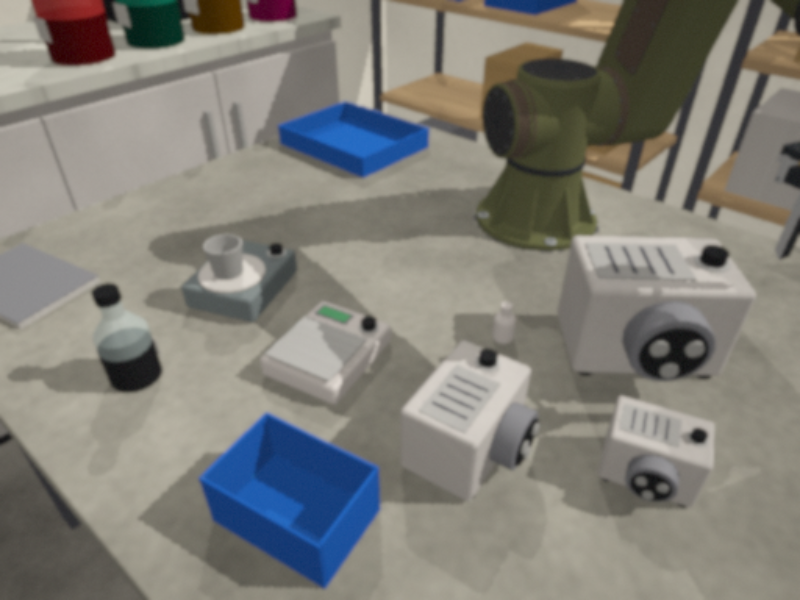

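The top view shows the balance key at (423,309), the stirrer key at (560,326) and the middle-sized pump's key at (301,291). In the scene view they are at (369,323), (276,249) and (488,357). Next I triangulate them.

```bash
cat > h.py <<'E'
import numpy as np,cv2
def blob(img,u,v,r=10,thr=50):
    u,v=int(round(u)),int(round(v)); g=img[v-r:v+r+1,u-r:u+r+1].max(2)
    n,l,s,c=cv2.connectedComponentsWithStats((g<thr).astype(np.uint8))
    k=min(range(1,n),key=lambda i:np.hypot(*(c[i]-r))-0.05*s[i,4]) 
    return c[k]+[u-r,v-r],s[k].tolist(),l==k
def onplane(K,R,t,p,z):
    d=R.T@np.linalg.solve(K,[*p,1]); o=-R.T@t; return o+d*(z-o[2])/d[2]
E
python3 - <<'E'
from h import *
F={n:np.load(n+"0.npz") for n in("scene","top")}
P={"bal":((369,323),(423,309),50),"stir":((276,249),(560,326),64),"pump":((488,357),(301,291),122)}
for k,(a,b,h) in P.items():
    pts={};Ps={}
    for n,p in(("scene",a),("top",b)):
        f=F[n];K,R,t=f["K"],f["R"],f["t"]
        c,s,m=blob(f["image"],p[0]*.64,p[1]*.64,8,55); pts[n]=c;Ps[n]=K@np.c_[R,t]
        u,v=np.array(p)*.64; z=f["range_z"][int(c[1])-1:int(c[1])+2,int(c[0])-1:int(c[0])+2]
        X=R.T@(np.linalg.solve(K,[*c,1])*np.median(z)-t)
        print(k,n,c.round(1),s,"depth",X.round(1),"plane",onplane(K,R,t,c,h).round(1))
    X=cv2.triangulatePoints(Ps["scene"],Ps["top"],pts["scene"],pts["top"]);print("  tri",(X[:3]/X[3]).ravel().round(1))
E
```

```text
bal scene [235.7 206.8] [5, 4, 7, 8, 44] depth [519.3  18.1  48.5] plane [520.6  19.4  50. ]
bal top [270.3 197.6] [4, 4, 8, 8, 49] depth [510.3  10.6  48.7] plane [510.1  10.7  50. ]
  tri [512.1  10.4  39.9]
stir scene [176.3 159.1] [4, 6, 7, 6, 33] depth [ 490.8 -229.1   62.5] plane [ 492.2 -227.1   64. ]
stir top [357.8 208.3] [4, 4, 9, 8, 56] depth [ 482.  -236.9   63.2] plane [ 481.9 -236.8   64. ]
  tri [ 483.7 -238.9   54.9]
pump scene [311.9 228.9] [3, 4, 10, 10, 76] depth [531.9 234.2 119.8] plane [534.  235.4 122. ]
pump top [191.8 186. ] [3, 5, 8, 7, 47] depth [523.5 229.  117.8] plane [522.5 228.4 122. ]
  tri [524.7 229.8 112.1]
```

```bash
python3 - <<'E'
from h import *
from plant import robot
p=robot.current_position(); robot.move_linear([p[0],p[1],290],rate=200)
robot.gripper_to(0.0)
for n,x,y,h in(("pump",524,229,122),("bal",512,12,50),("stir",484,-235,64)):
    robot.goto([x-30,y,h+130],[-90,0,0])
    P,O=robot.current_position(),robot.current_tcp_rot()
    f=robot.grab_frame("wrist"); np.savez(f"w_{n}.npz",P=P,O=O,**f)
    cv2.imwrite(f"pics/w_{n}.png",f["image"][:,:,::-1]); print(n,P,O,robot.current_clock(),robot.current_qpos())
print(f["K"],f["hand_eye"].round(3))
import glob
cv2.imwrite("pics/w_all.png",cv2.resize(np.hstack([cv2.imread(f"pics/w_{n}.png") for n in("pump","bal","stir")]),(798,200)))
E
```

```text
pump [493.72692221 229.65810451 252.14258261] [-8.99887081e+01 -6.31374089e-03  1.92502832e-02] 3.5667 [ 2.11060177e+01  1.46455839e+01  8.41507479e+01  6.97670409e-03
  8.11911879e+01 -6.89378696e+01]
bal [482.47397634  12.89162788 180.56283593] [-8.99902053e+01 -5.63473515e-02  3.28701670e-02] 4.5333 [-2.79352148e+00  9.88635376e+00  9.96102148e+01  8.30568380e-03
  7.04470885e+01 -9.28702486e+01]
stir [ 454.4878984  -233.89542567  193.97714243] [-8.99868534e+01 -2.82522564e-03  5.63771815e-02] 5.5667 [-3.13214849e+01  1.27928419e+01  9.42487222e+01  1.18861148e-02
  7.29641593e+01 -1.21414642e+02]
[[303.26572442   0.         255.97501193]
 [  0.         303.26572442 190.02802762]
 [  0.           0.           1.        ]] [[-1.00000e-03  9.65000e-01  2.63000e-01 -7.71110e+01]
 [-1.00000e-03 -2.63000e-01  9.65000e-01 -1.78925e+02]
 [ 1.00000e+00  0.00000e+00  1.00000e-03  4.27000e-01]
 [ 0.00000e+00  0.00000e+00  0.00000e+00  1.00000e+00]]
```

View pics/w_all.png

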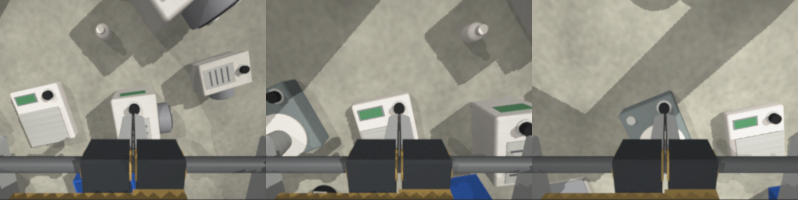

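The wrist strip shows each key just beyond the closed fingertips, at about (256,206) in each full image. I'll look at one enlarged.

```bash
python3 - <<'E'
from h import *
cv2.imwrite("pics/w_zoom.png",np.hstack([cv2.resize(cv2.imread(f"pics/w_{n}.png")[180:250,220:290],(266,266),interpolation=cv2.INTER_NEAREST) for n in("pump","bal","stir")]))
E
```

```text
(no output)
```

View pics/w_zoom.png

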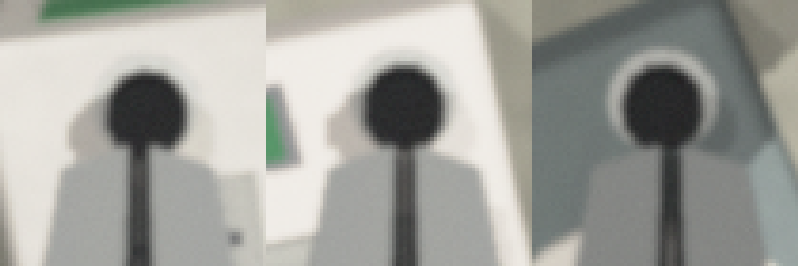

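```bash
cat >> h.py <<'E'
from scipy.spatial.transform import Rotation
def wrist(f,px,z):
    T=np.eye(4);T[:3,:3]=Rotation.from_euler("xyz",f["O"],degrees=True).as_matrix();T[:3,3]=f["P"]
    C=np.linalg.inv(T@f["hand_eye"]); return onplane(f["K"],C[:3,:3],C[:3,3],px,z),f["range_z"][int(px[1])-2:int(px[1])+2,int(px[0])-2:int(px[0])+2],C
E
python3 - <<'E'
from h import *
for n,px,h in(("pump",(257.9,207.9),122),("bal",(255.8,207.1),50),("stir",(253.7,207.1),64)):
    f=np.load(f"w_{n}.npz"); X,d,C=wrist(f,px,h)
    D=C[:3,:3].T@(np.linalg.solve(f["K"],[*px,1])*np.median(d)-C[:3,3])
    print(n,X.round(1),"depth",D.round(1))
E
```

```text
pump [520.8 232.5 122. ] depth [520.7 232.5 122.3]
bal [508.9  13.5  50. ] depth [508.8  13.5  50.3]
stir [ 480.6 -235.6   64. ] depth [ 480.7 -235.6   63.7]
```

```bash
cat > press.py <<'E'
from plant import robot
def press(x,y,h):
    p=robot.current_position()
    if p[2]<205: robot.move_linear([p[0],p[1],205])
    robot.goto([x,y,max(h+60,160)],[-90,0,0])
    robot.move_linear([x,y,h+8],rate=100); robot.sleep(.2)
    f0=robot.current_ft_force()
    s=robot.move_linear([x,y,h-9.3],rate=20,f_stop=12); robot.sleep(.3)
    print(s,robot.current_position(),robot.current_ft_force()-f0,f0)
    robot.move_linear([x,y,h+15],rate=80); robot.sleep(.1)
    print(robot.current_ft_force()-f0,robot.current_clock())
E
python3 - <<'E'
from press import *
press(509,13,50)
p=robot.current_position(); robot.move_linear([p[0]-30,p[1],180])
from h import *
P,O=robot.current_position(),robot.current_tcp_rot(); f=robot.grab_frame("wrist"); np.savez("w_bal2.npz",P=P,O=O,**f)
X,d,C=wrist(np.load("w_bal2.npz"),(255.8,207.1),45); px=(255.8,207.1)
print((C[:3,:3].T@(np.linalg.solve(f["K"],[*px,1])*np.median(d)-C[:3,3])).round(1))
E
```

```text
False [509.07736977  13.0047857   40.94216462] [-1.35281184 -0.13250926  7.99319917] [ 0.05322634  0.29776327 -1.16894812]
[-0.8971098  -0.729927    0.65996463] 10.0583
[505.8  13.5  44.9]
```

The balance key now reads 44.9 mm, against 50.3 mm before, so it is down and latched. Stirrer next, then the same check.

```bash
cat > rest.py <<'E'
from press import *
from h import *
import sys
n,x,y,h,u=sys.argv[1],*map(float,sys.argv[2:])
press(x,y,h)
p=robot.current_position(); robot.move_linear([x-28,y,h+130])
P,O=robot.current_position(),robot.current_tcp_rot(); f=robot.grab_frame("wrist"); np.savez(f"w_{n}2.npz",P=P,O=O,**f)
px=(u,207); X,d,C=wrist(np.load(f"w_{n}2.npz"),px,h-5)
print((C[:3,:3].T@(np.linalg.solve(f["K"],[*px,1])*np.median(d)-C[:3,3])).round(1))
E
python3 rest.py stir 481 -236 64 256
```

```text
False [ 481.08499958 -236.03845779   54.97724606] [-0.9728745   1.13362741  6.60446421] [-0.63858851 -0.43913335  0.07681538]
[ 1.45764921  0.11708953 -1.13242035] 15.4583
[ 480. -235.   59.]
```

```bash
python3 rest.py pump 521 231.5 122 256 && python3 - <<'E'
from plant import robot
import numpy as np,cv2
robot.move_linear([470,231,290]); robot.goto([470,0,300],[-90,0,0]); robot.sleep(.3)
f=robot.grab_frame("scene"); g=np.load("scene0.npz")
cv2.imwrite("pics/end.png",cv2.resize(f["image"][:,:,::-1],(800,600)))
t=robot.grab_frame("top");t0=np.load("top0.npz")
def d(a,b): return (cv2.absdiff(a["image"],b["image"]).max(2)>60).astype(np.uint8)*255
cv2.imwrite("pics/endd.png",np.hstack([cv2.resize(f["image"][:,:,::-1],(400,300)),cv2.resize(d(f,g)[:,:,None].repeat(3,2),(400,300))]))
print(robot.current_clock(),robot.current_ft_force())
E
```

```text
False [521.05459024 231.52235251 113.04119056] [-0.35925149 -0.8624921   6.441053  ] [-0.73645846  0.35099025 -0.45746251]
[ 0.78362576 -0.17230685  0.20771089] 21.1583
[520.1 232.  116.7]
23.9167 [ 0.37680677 -0.00275417  0.05817719]
```

View pics/end.png

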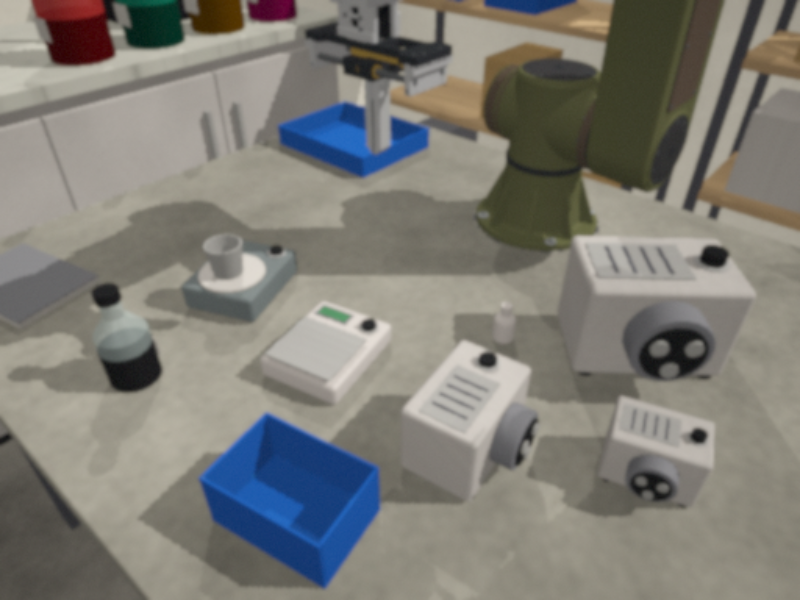

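All three keys (276,251), (369,325) and (488,360) sit lower than at the start. Every other object is at its original pixel position, and the arm is clear.

```bash
python3 -c "
from plant import robot
robot.close_job()"
```

```text
the job is handed in; nothing more can be done
```

I tapped the three keys with the closed fingertips in the required order: balance, stirrer, then the middle-sized pump. The job was handed in at about 24 s on the robot's clock, well inside the 54 s limit.

| Key | Press force (N) | Height before (mm) | Height after (mm) |
|---|---|---|---|
| Balance | 8.0 | 50.3 | 44.9 |
| Stirrer | 6.6 | 63.7 | 59.0 |
| Pump | 6.4 | 122.3 | 116.7 |

The heights come from the wrist camera's range readings. Each drop is close to the 5 mm full travel, so all three keys are down and staying down.

In the last picture the units, beaker, bottles and bin are where they began. I compared them by eye and did not measure it. The arm was clear of everything, with a wrist force of about 0.4 N.

One check disagreed: triangulating from the scene and top cameras put the key tops about 10 mm too low. I put that down to the dark key sides pulling the measured centre down. I used the wrist range readings instead, which matched the stated heights within 0.3 mm. The wrist and top cameras agreed on the keys' sideways positions within about 4 mm.

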